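Uncap the pipe hardness probe and cock its plunger

ROBOT

A 6-joint arm with a two-finger parallel gripper is mounted at the origin on the work surface. World frame = base frame: x ahead of the robot, y to its left, z up, the work surface at z = 0. Lengths are in m, angles in rad, forces in N, time in s.
With the tool pointing down it reaches from about 0.3 to 0.775 m from the base axis. Payload 14.6 kg.
Tool frame: the origin (TCP) lies between the finger pads; the fingertips stand ahead of it and the grasp point (between the pads) lies 2 mm behind it (bot.finger_overhang is the z of the fingertips in the tool frame, in m); z points along the fingers, y is the line along which they close (so a half turn about z gives the same grasp; the last joint's range is limited). The gripper opens to 94 mm and grips with 3 to 60 N. Pads are 16 mm wide; open, the fingers measure 119 mm over their backs; the gripper's body (75 mm by 177 mm) begins 78 mm behind the grasp point.
Start: joints at [-1.299, 0.3, 1.521, -0, 1.321, -0.067], TCP at [0.183, -0.519, 0.222] pointing down, gripper open.
Joint ranges: [-3.03, 3.03], [-0.79, 2.21], [0.23, 2.52], [-1.04, 4.18], [0, 3.07], [-2.55, 2.55]. Speed limits (rad/s): [2.22, 2.22, 2.57, 3.14, 3.14, 3.14].

INTERFACE

Orientations are given as a unit quaternion [w, x, y, z].
In Python, from station import bot gives the robot as it stands.
- The arm moves only by the shell command python3 -m inch 'ROWS' [FORCE]. ROWS is JSON, a list that holds one entry, the list of rows, each a list of 5 numbers: the shift along the tool's x, y, z in m, then the turn about the tool's z in rad, then the gripper's target within -1 to 1 (fully open at 1, half-way at 0, shut at -1). In form: [[[x, y, z, yaw, grip], ...]]. A call has 1 to 20 rows; each row shifts and turns the commanded pose from where the row before left it, along the tool's axes as they then stand; what a row does not reach is not made up. A row lasts 1/10 s, in which the tool goes at most 50 mm and 8.59 degrees, less where a joint would pass 70% of its speed; a pose out of reach is approached as far as the arm can. A call with a gripper value outside its range is refused whole. The fingers move at their own pace and stop on an object; FORCE is the grip in N (left out, the last holds). Time passes only in rows, so rows that do not move let the fingers close. It gives the time, the measured TCP pose, the force, the opening and the grip force at its end, in the units of the state.
- bot.read_state(): the state, without advancing time (a new reading comes with each control period).
- bot.read_camera(name): name is "scene" or "top" or "wrist"; returns a dict with "img" (400x640x3 uint8, blue, green, red), "range_z" (400x640 float32, m along the optical axis (not along the pixel's ray), 0 where there is no reading), "fov_y" (degrees; the focal length in pixels is half the picture's height over the tangent of half this angle, whatever the lens; pixels are square), "cx", "cy" (the principal point, pixels), "dist" ([k1, k2, p1, p2, k3] as OpenCV has them; the pictures are not rectified), "origin" and "rotation" of the camera in the world; the wrist camera has in their place "hand_eye" (4x4, takes a point from camera to tool coordinates, whose origin is the TCP and whose axes are the flange's). Camera axes: x right, y down, z forward; pixel columns grow to the right and rows downward; lengths in m; the calibration is good to about 2 mm. A picture is of the moment at which its call begins: read the wrist's pose just before it.
- bot.hand_in(): hands the job in; it is judged then, once.
Trained networks look in a picture, given as the dict that the camera call returned (one of the last four; its "shot" number tells which), for a name from the list of things; names that differ only in an ending like _2 or _b are one class to them, and where a whole thing is asked for, a point or a joint stands for the part that bears it (a point fixed in the world has none). Each returns a list of dicts, best first, with "score" (0 to 1); they miss things now and then, are a little off and sometimes report something else, mostly with a low value. They report only what shows in the picture. A call takes as long as a camera call. They do not tell look-alikes from the thing itself.
- bot.search_frame(target, picture): "point" ([x, y, z] in m, in the coordinates of the camera as it stood for that picture, good to about 4 mm: the middle of the surface that is visible of it).
- bot.regions_of(target, picture): "region" (400x640 bool, what is visible of it).
The state is a dict: "clock": time; "qpos": joint angles; "joint_velocities": joint speeds; "joint_efforts": joint torques, N m; "tcp_pos": TCP position; "orientation": TCP orientation; "force": force on the tool from outside, world axes, zero at the start; "wrist_torque": the same for the moment, N m; "width": opening from 0.0 (shut) to 1.0 (fully open); "finger_force": force on a finger pad.
Only numpy, scipy, OpenCV 4.12 (cv2) and the standard library are available. Lean on these libraries where they do the work, as an engineer would, in place of code of your own. Each camera call takes 0.05 s, during which the arm holds its last target. There are 200 camera calls.

TASK

Get the hardness probe on the welded pipe ready: squeeze both black side tabs of its yellow guard cap fully in and, keeping them squeezed, turn the cap about a sixth of a turn anticlockwise (seen from above the cap), then draw it off along the leaning neck. Set the cap down upright, mouth down, in the low blue tray without dropping it, then push the red plunger of the probe all the way in to its stop, hold it there for half a second and let it come fully back out. Leave everything else on the bench where it is.

Things in the scene. Friction and masses are not known exactly. Their poses are not given: they have to be found in the camera images.
- cap: The yellow guard cap: 12-sided hollow cup, 46 mm across, 62 mm tall, about 95 g, loose, on the probe's neck; origin at the centre of its open rim. Inner lugs hold it down until it is turned at least 40 degrees (60 is safe, 130 the most) anticlockwise about its +z, tabs squeezed; then it comes off along +z, clear of neck and plunger after 60 mm.
- cap_center (a point): Centre of the yellow guard cap (31 mm above its open rim, 31 mm below its closed top). z: along its axis out of the top, at the start leaning 30 degrees from vertical towards the robot; y: from right tab to left tab, the tabs lying at +y and -y, 60 mm over their outer faces, 49 mm squeezed in. Grip with the fingers along the axis, their tips 12 to 20 mm above the rim.
- neck (a point): On the fixed probe: centre of the upper face of the aluminium flange (72 mm across) that the cap's rim sits on. z: outwards along the probe's axis, leaning 30 degrees from vertical; x: that of the locked cap. The neck is 28 mm thick, 24 mm tall, with lugs at +x and -x; stops 9 mm high on the flange. The rig's pipe (114 mm across, 220 mm long) lies level along y.
- tab_left (a joint): How far the cap's tab at +y is squeezed in: 0 free, 0.0055 m fully in. Sprung: 3 N to start, 6 N fully in. Each tab is black, 22 mm wide, 12 to 54 mm above the rim; its 8 mm wide foot stands between two stops on the flange and locks the cap against turning until it is in by 4 mm.
- tab_right (a joint): The same for the tab at -y.
- plunger (a joint): How far the red plunger is pushed in along the probe's -z: 0 out, 0.015 m against its stop. Sprung: about 5 N to start, 11 N at the stop; it comes back out when let go.
- plunger_top (a point): Centre of the flat top face of the red plunger (24 mm in diameter, head 12 mm thick), 52 mm along the axis from the flange when out; hidden under the cap at the start, it moves with the plunger. z: outwards along the probe's axis; press along -z.
- tray_in (a point): Centre of the inner floor (140 by 140 mm, 5 mm above the table) of the low blue tray, walls 20 mm high overall and 5 mm thick; fixed to the table, level, to the left or right of the rig. The cap goes here.
- meter: Bystander: black handheld meter, 150 x 80 x 30 mm, origin under its centre.
- test_block: Bystander: steel disc, 90 mm in diameter, 40 mm tall, origin under its centre.
- brush: Bystander: brush lying flat, 190 mm long, 20 mm high, origin under its centre.
- couplant: Bystander: white bottle with blue cap, 60 mm in diameter, 150 mm tall, origin under its centre.
- offcut: Bystander: short rusty pipe offcut standing on end, 90 mm in diameter, 60 mm tall, origin under its centre.
- gauge: Bystander: brass plate lying flat, 90 x 60 x 6 mm, origin under its centre.
Things that resemble listed ones, but are neither listed nor needed, are in the scene too. There is more than one size of the cap; the one meant has the size given above. Of the things that look like the part that bears tray_in, the larger one is meant.

How it is judged:
On the way, in this order (a step that is already met when the one before it is completed fails the run):
1. both tabs of the cap are squeezed in and the cap is turned more than 32 degrees while still seated on the neck (value of joint each of tab_left, tab_right above 0.004 m and angle between the x axis of cap_center and the x axis of neck, either way round above 0.55 rad and distance between cap_center and neck below 0.037 m).
2. the cap is set down in the tray: upright, within 12 mm of the tray's floor while still held (horizontal distance between cap_center and tray_in below 0.06 m and angle between cap_center's own z axis and vertical below 0.15 rad and z of cap_center in the frame of tray_in below 0.043 m and contact force between the fingers and cap above 1 N), for 0.05 s.
3. the plunger is held against its stop (value of joint plunger above 0.0135 m), for 0.2 s.
At the end, for the whole second after the job is handed in: The cap stands at rest and released, upright (within 0.15 rad) on the floor of the blue tray, its centre within 60 mm of the tray's centre; the plunger has been held in at its stop (13.5 of 15 mm) for 0.2 s and is back out (under 2 mm) (horizontal distance between cap_center and tray_in below 0.06 m and angle between cap_center's own z axis and vertical below 0.15 rad and z of cap_center in the frame of tray_in below 0.036 m and linear speed of cap below 0.02 m/s and value of joint plunger below 0.002 m); the robot touches nothing.
It fails at once if a bystander is moved by more than 30 mm (distance of any of meter, test_block, brush, couplant, offcut, gauge from where it was at the start of the episode above 0.03 m).
It also fails if it takes over 59 s, if anything falls off the work surface, if the arm or the gripper's body presses on something with over 40 N, if the wrist force passes 120 N, or if a joint passes its speed limit or range.

## Working session

There is one attempt and no reset: what is moved stays moved. The work goes in short steps, Python scripts to look and compute and a shell command to move; the robot and the scene stay as the last step left them, time stands still between calls to the robot, and variables do not carry over. Pictures are saved under pics/ and viewed, at most 10 in all, crops included, and the job is handed in when it is done.

```bash
ls; mkdir -p pics
cat > h.py <<'E'
import numpy as np, cv2
from scipy.spatial.transform import Rotation as R
from station import bot
def quat(q): return R.from_quat([q[1],q[2],q[3],q[0]])
def shot(name):
    s=bot.read_state(); p=bot.read_camera(name)
    if name=="wrist":
        T=np.eye(4);T[:3,:3]=quat(s["orientation"]).as_matrix();T[:3,3]=s["tcp_pos"]
        M=T@np.array(p["hand_eye"]);p["Rw"],p["ow"]=M[:3,:3],M[:3,3]
    else:
        r=np.array(p["rotation"]); p["Rw"]=r if r.shape==(3,3) else quat(r).as_matrix(); p["ow"]=np.array(p["origin"])
    return p
def cloud(p):
    "400x640x3 world points (nan where no range)"
    f=200/np.tan(np.radians(p["fov_y"])/2)
    K=np.array([[f,0,p["cx"]],[0,f,p["cy"]],[0,0,1.]])
    u,v=np.meshgrid(np.arange(640.),np.arange(400.))
    n=cv2.undistortPoints(np.stack([u,v],-1).reshape(-1,1,2),K,np.array(p["dist"],float)).reshape(400,640,2)
    z=np.where(p["range_z"]>0,p["range_z"],np.nan)
    c=np.concatenate([n*z[...,None],z[...,None]],-1)
    return c@p["Rw"].T+p["ow"]
def w(p,pt): return p["Rw"]@np.array(pt)+p["ow"]
E
python3 - <<'E'
from h import *
for c in ["scene","top"]:
    p=shot(c); cv2.imwrite(f"pics/{c}0.png",p["img"]); print(c,p["ow"],p["Rw"][:,2])
    for t in ["cap","tray_in","tab_left","neck","meter","test_block","brush","couplant","offcut","gauge"]:
        try: print(t,[(round(d["score"],2),w(p,d["point"]).round(3).tolist()) for d in bot.search_frame(t,p)])
        except Exception as e: print(t,e)
print(bot.finger_overhang, bot.read_state())
E
```

```text
pics
scene [ 1.07890834 -0.55985307  1.15681618] [-0.42937909  0.45560032 -0.77978327]
cap [(0.92, [0.599, -0.248, 0.052]), (0.74, [0.839, -0.062, 0.057]), (0.68, [0.554, -0.048, 0.241])]
tray_in [(0.93, [0.45, 0.323, 0.005]), (0.91, [0.26, 0.343, 0.003]), (0.39, [0.388, 0.042, 0.017])]
tab_left [(0.64, [0.56, -0.258, 0.041]), (0.63, [0.803, -0.076, 0.044])]
neck [(0.98, [0.592, -0.043, 0.169])]
meter [(0.83, [0.43, -0.306, 0.03])]
test_block [(0.95, [0.372, -0.14, 0.04])]
brush [(0.63, [0.386, 0.041, 0.014])]
couplant [(0.57, [0.667, 0.356, 0.085])]
offcut [(0.65, [0.637, -0.395, 0.041]), (0.61, [0.428, -0.305, 0.032])]
gauge [(0.7, [0.751, -0.258, 0.008])]
top [3.05883207e-01 1.31036329e-03 1.57769402e+00] [ 0.16349042 -0.01798968 -0.98638089]
cap [(0.71, [0.539, -0.038, 0.246]), (0.66, [0.586, -0.235, 0.054]), (0.62, [0.822, -0.051, 0.058])]
tray_in [(0.92, [0.444, 0.324, 0.006]), (0.79, [0.254, 0.34, 0.002])]
tab_left [(0.37, [0.545, -0.255, 0.049])]
neck [(0.53, [0.585, -0.02, 0.207])]
meter [(0.78, [0.412, -0.299, 0.032])]
test_block [(0.65, [0.356, -0.14, 0.036])]
brush [(0.94
[... 163 characters left out ...]
.1, 'qpos': array([-1.29859585e+00,  2.99891242e-01,  1.52101545e+00,  1.42806120e-05,
        1.32073042e+00, -6.66090273e-02]), 'joint_velocities': array([ 0.00069215,  0.00021824, -0.0010565 , -0.00156193, -0.00058091,
       -0.00065408]), 'joint_efforts': array([ 4.02885998e-03, -5.31656814e+01, -3.52910900e+01,  7.10193207e-02,
        2.13313586e-02,  1.32329578e-05]), 'tcp_pos': array([ 0.18279005, -0.51871195,  0.22244385]), 'orientation': array([-2.28199575e-05,  9.85685595e-01,  1.68593912e-01,  4.60079731e-06]), 'force': array([-0.02769171,  0.01503332, -0.68319201]), 'wrist_torque': array([-0.02826899,  0.03146684, -0.04317334]), 'finger_force': 0.0, 'width': 1.0018202834304557}
```

View images.

View pics/scene0.png

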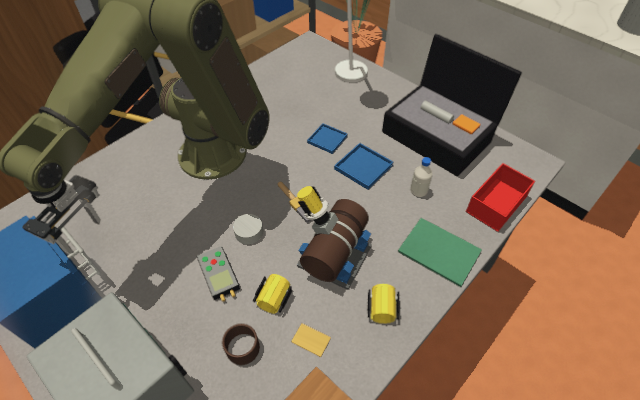

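View pics/top0.png

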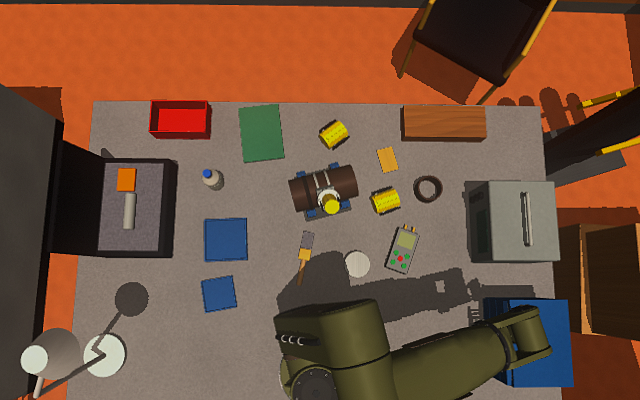

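The pictures show the yellow cap with its tabs on the leaning neck: scene px (312,200), top px (331,203). The larger blue tray is at scene (364,166) and top (225,240), and the smaller look-alike tray is beside it. The two yellow caps lying on the bench are decoys. The rows have no tilt component, so I'll check the interface help before planning.

```bash
python3 -m inch '[[[0,0,-0.05,0,1],[0,0,-0.05,0,1],[0,0,-0.05,0,1],[0,0,-0.05,0,1],[0,0.05,-0.05,0,1],[0,0.05,-0.02,0,1],[0,0.05,0,0,1],[0,0.05,0,0,1],[0,0.05,0,0,1],[0,0.05,0,0,1]]]'; python3 -c "
from station import bot
s=bot.read_state();print(s['clock'],s['qpos'])"
```

```text
clock: 2.6
tcp_pos: [0.2429, -0.6907, 0.4304]
orientation: [0.009, 0.986, 0.169, 0.002]
force: [0.3, -1.5, -2.6]
width: 0.998
finger_force: 0.0
2.6 [-1.28324809e+00  8.33224494e-01  2.40392416e-01  1.92936102e-03
  2.05044141e+00 -5.02375152e-02]
```

```bash
python3 -m inch '[[[0,0.05,0,0,1],[0,0.05,0,0,1],[0,0.05,0,0,1],[0,0.05,0,0,1],[0,0.05,0,0,1],[0,0.05,0,0,1]]]'; python3 -c "
from station import bot
s=bot.read_state();print(s['clock'],s['qpos'])"
```

```text
clock: 3.2
tcp_pos: [0.2727, -0.7749, 0.3529]
orientation: [0.092, 0.981, 0.168, 0.016]
force: [-0.1, 0.9, -0.5]
width: 1.0
finger_force: 0.0
3.2 [-1.27967246  0.94493509  0.23581363  0.00904726  1.77310984 -0.04504844]
```

```bash
python3 -m inch '[[[0,-0.03,0,0,1],[0,-0.03,0,0,1],[0,-0.03,0,0,1]]]'; python3 -c "
from station import bot
s=bot.read_state();print(s['clock'],s['qpos'],sum(s['qpos'][1:5]))"
```

```text
clock: 3.5
tcp_pos: [0.2488, -0.7075, 0.3403]
orientation: [0.092, 0.981, 0.168, 0.016]
force: [1.0, -1.8, 0.3]
width: 0.997
finger_force: 0.0
3.5 [-1.28474009  0.64034171  0.77662486  0.00978658  1.53796594 -0.05216571] 2.964719102718993
```

```bash
python3 -m inch '[[[0,-0.05,0,0,1],[0,-0.05,0,0,1],[0,-0.05,0,0,1],[0,-0.05,0,0,1],[0,-0.05,0,0,1],[0,-0.05,0,0,1],[0,-0.05,0,0,1],[0,-0.05,0,0,1],[0,-0.04,0,0,1],[0,-0.04,0,0,1],[0,-0.04,0,0,1]]]'; python3 -c "
from station import bot
s=bot.read_state();print(s['clock'],s['qpos'],sum(s['qpos'][1:5]))"
```

```text
clock: 4.6
tcp_pos: [0.0847, -0.2415, 0.2481]
orientation: [0.093, 0.981, 0.168, 0.016]
force: [0.7, 1.0, 0.1]
width: 1.002
finger_force: 0.0
4.6 [-1.41027097 -0.59489475  2.24274427  0.03425561  1.30871696 -0.18448294] 2.9908220829469476
```

```bash
cat > pc.py <<'E'
from h import *
# cap pose from stored clouds: yellow pixels near the neck
P=[]
for f in "st":
    d=np.load(f+".npz");C=d["C"];b=d["img"].astype(int)
    near=(abs(C[...,0]-.545)<.07)&(abs(C[...,1]+.04)<.07)&(C[...,2]>.15)
    yel=near&(b[...,2]>b[...,0]+60)&(b[...,1]>b[...,0]+50)
    q=C[yel];print(f,len(q),np.median(q,0).round(3),q.min(0).round(3),q.max(0).round(3));P.append(q)
    pipe=(abs(C[...,0]-.6)<.12)&(abs(C[...,1]+.04)<.17)&(C[...,2]>.07)&(C[...,2]<.19)&(b[...,2]<b[...,0]+60)
    q=C[pipe];r=cv2.minAreaRect(q[:,:2].astype(np.float32));print("pipe",len(q),r)
    u,s,v=np.linalg.svd(q[:,:2]-q[:,:2].mean(0),full_matrices=False);print(q.mean(0),np.degrees(np.arctan2(v[0,1],v[0,0])),s)
from scipy.optimize import least_squares
Q=np.vstack(P)
# closed cup surface: 12-gon ~ cylinder radius .0225, height +-.031; axis tilt 30 at azimuth a
def res(x):
    c=x[:3];a=x[3];z=np.array([np.sin(x[4])*np.cos(a),np.sin(x[4])*np.sin(a),np.cos(x[4])])
    d=Q-c;h=d@z;r=np.linalg.norm(d-h[:,None]*z,axis=1)
    dr=r-.0225;dz=abs(h)-.031
    return np.where((dr<0)&(dz<0),np.maximum(dr,dz),np.hypot(np.maximum(dr,0),np.maximum(dz,0)))
for fx in (0,1):
    f=(lambda x:res(np.r_[x,np.pi/6])) if not fx else res
    s=least_squares(f,np.r_[.545,-.04,.235,np.pi,[.52]*fx],loss="soft_l1",f_scale=.002);print(s.x.round(4),np.degrees(s.x[3]),np.sqrt(np.mean(s.fun**2)))
E
python3 pc.py
```

```text
s 402 [ 0.554 -0.044  0.245] [ 0.509 -0.066  0.204] [ 0.58  -0.019  0.265]
pipe 3156 ((0.6160348653793335, -0.017840474843978882), (0.17171089351177216, 0.22446054220199585), 15.927236557006836)
[ 0.63552442 -0.02593904  0.13349871] -80.53347274474338 [3.53283894 2.01400469]
t 258 [ 0.536 -0.039  0.25 ] [ 0.508 -0.067  0.206] [ 0.575 -0.015  0.268]
pipe 2113 ((0.6159432530403137, -0.018948078155517578), (0.16528262197971344, 0.2204304337501526), 16.52109146118164)
[ 0.61262999 -0.01812545  0.13249569] -73.6104929233948 [3.07491695 1.70094335]
[ 0.5439 -0.0394  0.2266  3.3962] 194.58575076929964 0.002101029899476303
[ 0.5439 -0.0394  0.2266  3.389   0.5137] 194.17751145106703 0.002100853928460929
```

```bash
python3 -m inch '[[[0,-0.03,0,0,1],[0,-0.03,0,0,1],[0,-0.03,0,0,1]]]'; python3 -c "
from station import bot
s=bot.read_state();print(s['clock'],s['qpos'],sum(s['qpos'][1:5]))"
```

```text
clock: 4.9
tcp_pos: [0.0634, -0.182, 0.2278]
orientation: [0.081, 0.982, 0.168, 0.015]
force: [-0.6, 0.4, -1.2]
width: 0.998
finger_force: 0.0
4.9 [-1.48349794 -0.78802444  2.36202315  0.04267506  1.40837626 -0.25423309] 3.0250500269993448
```

```bash
cat > kin.py <<'E'
import numpy as np
from scipy.optimize import least_squares
D=np.array([[.3,1.521,1.321,.183,-.519,.2224],[.8332,.2404,2.0504,.2429,-.6907,.4304],[.9449,.2358,1.7731,.2727,-.7749,.3529],[.6403,.7766,1.538,.2488,-.7075,.3403],[-.5949,2.2427,1.3087,.0847,-.2415,.2481],[-.788,2.362,1.4084,.0634,-.182,.2278]])
D=D[:]
def fk(x,q2,q3,q5):
    a,h,L1,L2,e,L3=x[:6]
    s=q2+q3;p=s+q5
    return a+L1*np.sin(q2)+L2*np.sin(s)+e*np.cos(s)+L3*np.sin(p), h+L1*np.cos(q2)+L2*np.cos(s)-e*np.sin(s)+L3*np.cos(p)
def res(x):
    r,z=fk(x,*D[:,:3].T); R=np.sqrt(D[:,3]**2+D[:,4]**2-x[6]**2)
    return np.r_[r-R,z-D[:,5],(x[0]*.1),(x[4]*.1)]
if __name__=="__main__":
    s=least_squares(res,[0,.35,.4,.4,0,.25,.04]);print(s.x.round(4),abs(s.fun).max())
    x=s.x
    for q2 in(-.79,-.6,-.4):
        for q3 in (2.0,2.25,2.52):
            for p in (np.pi-.52,np.pi):
                r,z=fk(x,q2,q3,p-q2-q3);print(q2,q3,round(np.pi-p,2),"r %.3f z %.3f q5 %.2f"%(r,z,p-q2-q3))
E
python3 kin.py
```

```text
[-0.0039  0.218   0.4268  0.4486  0.0382  0.2551  0.0621] 0.0038180141677813355
-0.79 2.0 0.52 r 0.253 z 0.420 q5 1.41
-0.79 2.0 0.0 r 0.126 z 0.386 q5 1.93
-0.79 2.25 0.52 r 0.270 z 0.309 q5 1.16
-0.79 2.25 0.0 r 0.143 z 0.275 q5 1.68
-0.79 2.52 0.52 r 0.257 z 0.188 q5 0.89
-0.79 2.52 0.0 r 0.130 z 0.154 q5 1.41
-0.6 2.0 0.52 r 0.330 z 0.387 q5 1.22
-0.6 2.0 0.0 r 0.204 z 0.354 q5 1.74
-0.6 2.25 0.52 r 0.326 z 0.275 q5 0.97
-0.6 2.25 0.0 r 0.199 z 0.242 q5 1.49
-0.6 2.52 0.52 r 0.290 z 0.159 q5 0.70
-0.6 2.52 0.0 r 0.164 z 0.126 q5 1.22
-0.4 2.0 0.52 r 0.404 z 0.338 q5 1.02
-0.4 2.0 0.0 r 0.277 z 0.305 q5 1.54
-0.4 2.25 0.52 r 0.377 z 0.229 q5 0.77
-0.4 2.25 0.0 r 0.251 z 0.196 q5 1.29
-0.4 2.52 0.52 r 0.319 z 0.123 q5 0.50
-0.4 2.52 0.0 r 0.193 z 0.089 q5 1.02
```

```bash
python3 -m inch '[[[0,0.04,0.04,0,1],[0,0.04,0.04,0,1],[0,0.01,0.03,-0.14,1],[0,0,0,-0.145,1],[0,0,0,-0.145,1],[0,0,0,-0.145,1],[0,0,0,-0.145,1],[0,0,0,-0.145,1],[0,0,0,-0.145,1],[0,0,0,-0.145,1],[0,0,0,-0.145,1],[0,0,0,-0.145,1],[0,0,0,-0.12,1],[0.03,0,0,0,1],[0.03,0,0,0,1],[0.03,0,0,0,1]]]'; python3 -c "
from station import bot
s=bot.read_state();print(s['clock'],s['qpos'],sum(s['qpos'][1:5]))"
```

```text
clock: 6.5
tcp_pos: [0.0658, -0.1884, 0.143]
orientation: [0.068, 0.578, 0.812, -0.048]
force: [2.7, -0.7, -3.1]
width: 1.0
finger_force: 0.0
6.5 [-1.46969951 -0.68378459  2.52026884  0.04273538  1.14315473 -1.81763652] 3.022374366630527
```

```bash
python3 -m inch '[[[0.04,0,-0.01,0,1],[0.04,0,-0.01,0,1],[0.04,0,-0.01,0,1]]]'; python3 -c "
from station import bot
s=bot.read_state();print(s['clock'],s['qpos'],sum(s['qpos'][1:5]))"
```

```text
clock: 6.8
tcp_pos: [0.0549, -0.1563, 0.1566]
orientation: [0.043, 0.58, 0.813, -0.03]
force: [-1.1, -0.0, -0.1]
width: 1.001
finger_force: 0.0
6.8 [-1.49842692 -0.7894446   2.51890853  0.02782205  1.31094124 -1.83660221] 3.0682272144681857
```

```bash
python3 -m inch '[[[0.04,0,0,0,1],[0.04,0,0,0,1]]]'; python3 -c "
from h import *
s=bot.read_state();print(s['clock'],s['qpos'],quat(s['orientation']).as_matrix()[:,2])"
```

```text
clock: 7.0
tcp_pos: [0.0515, -0.1443, 0.1555]
orientation: [0.023, 0.58, 0.814, -0.016]
force: [0.5, 0.8, 0.1]
width: 1.001
finger_force: 0.0
7.0 [-1.49275603 -0.78960504  2.51923951  0.01425427  1.35801378 -1.82866226] [ 0.01809467 -0.05268362 -0.9984473 ]
```

```bash
python3 -m inch '[[[-0.05,0,0,0,1],[-0.05,0,-0.02,0,1],[-0.05,0,-0.03,0,1],[0,0,-0.03,0.147,1],[0,0,-0.03,0.147,1],[0,0,-0.03,0.147,1],[0,0,-0.03,0.147,1],[0,0,-0.03,0.147,1],[0,0,-0.03,0.147,1],[0,0,-0.03,0.147,1],[0,0,0,0.147,1],[0,0,0,0.147,1],[0,0,0,0.147,1],[0,0,0,0.147,1]]]'
cat >> h.py <<'E'
def st():
    s=bot.read_state();M=quat(s["orientation"]).as_matrix()
    print("t",round(s["clock"],2),"q",s["qpos"].round(3),"tcp",np.round(s["tcp_pos"],4),"xaz %.1f yaz %.1f tilt %.1f tiltaz %.1f"%(*np.degrees(np.arctan2(M[1,:2],M[0,:2])),np.degrees(np.arccos(-M[2,2])),np.degrees(np.arctan2(M[1,2],M[0,2]))),"w",round(s["width"],3),"F",np.round(s["force"],1),"ff",round(s["finger_force"],1))
    return s,M
E
python3 -c "
from h import *
st()"
```

```text
clock: 8.4
tcp_pos: [0.0875, -0.2501, 0.4176]
orientation: [0.028, 0.99, 0.14, 0.005]
force: [-0.1, 0.3, 0.9]
width: 1.003
finger_force: 0.0
t 8.4 q [-1.381 -0.479  1.795  0.008  1.77  -0.089] tcp [ 0.0875 -0.2501  0.4176] xaz 16.1 yaz -73.9 tilt 3.2 tiltaz -70.8 w 1.003 F [-0.1  0.3  0.9] ff 0.0
```

```bash
python3 -m inch '[[[0.05,0,0,0,1],[0.05,0,0,0,1],[0.044,-0.023,0,0,1],[0.044,-0.023,0,0,1],[0.044,-0.023,0,0,1],[0.044,-0.023,0,0,1],[0.044,-0.023,0,0,1],[0.044,-0.023,0,0,1],[0.044,-0.023,0,0,1],[0.044,-0.023,0,0,1],[0.044,-0.023,0,0,1],[0.044,-0.023,0,0,1],[0.044,-0.023,0,0,1],[0.044,-0.023,0,0,1],[0.044,-0.023,0,0,1],[0.049,-0.005,0,0,1],[0.049,-0.005,0,0,1],[0.049,-0.005,0,0,1]]]';python3 -c "
from h import *
st()"
```

```text
clock: 10.2
tcp_pos: [0.7009, 0.237, 0.4019]
orientation: [0.027, 0.989, 0.143, 0.008]
force: [-0.2, -0.4, -0.0]
width: 1.0
finger_force: 0.0
t 10.2 q [ 0.296  0.83   0.315 -0.061  1.988  1.554] tcp [0.7009 0.237  0.4019] xaz 16.5 yaz -73.6 tilt 3.2 tiltaz -64.6 w 1.0 F [-0.2 -0.4 -0. ] ff 0.0
```

```bash
python3 -m inch '[[[0.046,-0.005,-0.015,0,1],[0.046,-0.005,-0.015,0,1],[0.046,-0.005,-0.015,0,1],[0.046,-0.005,-0.015,0,1],[0.046,-0.005,-0.015,0,1],[0.046,-0.005,-0.015,0,1],[0.046,-0.005,-0.015,0,1],[0.046,-0.005,-0.015,0,1]]]';python3 -c "
from h import *
st()"
```

```text
clock: 11.0
tcp_pos: [0.7582, 0.2807, 0.3945]
orientation: [0.007, 0.983, 0.145, 0.113]
force: [0.1, -0.2, -0.5]
width: 0.998
finger_force: 0.0
t 11.0 q [ 0.326  0.893  0.236 -0.054  1.791  1.586] tcp [0.7582 0.2807 0.3945] xaz 17.1 yaz -73.5 tilt 13.0 tiltaz 5.1 w 0.998 F [ 0.1 -0.2 -0.5] ff 0.0
```

```bash
python3 -m inch '[[[0.046,-0.012,-0.01,0,1],[0.046,-0.012,-0.01,0,1],[0.046,-0.012,-0.01,0,1],[0.046,-0.012,-0.01,0,1],[0.046,-0.012,-0.01,0,1],[0.046,-0.012,-0.01,0,1],[0.046,-0.012,-0.01,0,1]]]';python3 -c "
from h import *
st()"
```

```text
clock: 11.7
tcp_pos: [0.7774, 0.348, 0.4152]
orientation: [-0.017, 0.967, 0.146, 0.208]
force: [-0.4, -0.3, 0.6]
width: 0.997
finger_force: 0.0
t 11.7 q [ 0.398  0.886  0.236 -0.068  1.605  1.652] tcp [0.7774 0.348  0.4152] xaz 17.6 yaz -73.2 tilt 24.1 tiltaz 13.2 w 0.997 F [-0.4 -0.3  0.6] ff 0.0
```

```bash
python3 -m inch '[[[0.049,-0.005,0,0,1],[0.049,-0.005,0,0,1],[0.049,-0.005,0,0,1]]]';python3 -c "
from h import *
st()"
```

```text
clock: 12.0
tcp_pos: [0.8009, 0.3552, 0.4171]
orientation: [-0.028, 0.957, 0.146, 0.249]
force: [-0.2, -0.3, -0.2]
width: 0.997
finger_force: 0.0
t 12.0 q [ 0.394  0.897  0.236 -0.063  1.507  1.649] tcp [0.8009 0.3552 0.4171] xaz 17.7 yaz -72.9 tilt 29.0 tiltaz 15.1 w 0.997 F [-0.2 -0.3 -0.2] ff 0.0
```

```bash
cat >> h.py <<'E'
def to(P,yaw=0):
    "shift in tool axes (before the yaw) from the measured TCP to P"
    s,M=st(); d=M.T@(np.array(P)-s["tcp_pos"]); print("shift",d.round(4),"len",round(np.linalg.norm(d),4))
CZ=np.array([-.5*np.cos(np.radians(15.5)),-.5*np.sin(np.radians(15.5)),.866])
E
python3 -c "
from h import *
to(np.array([.544,-.039,.2266])+.15*CZ)"
```

```text
t 12.0 q [ 0.394  0.897  0.236 -0.063  1.507  1.649] tcp [0.8009 0.3552 0.4171] xaz 17.7 yaz -72.9 tilt 29.0 tiltaz 15.1 w 0.997 F [-0.2 -0.3 -0.2] ff 0.0
shift [-0.4139  0.298  -0.1535] len 0.5326
```

```bash
python3 -m inch '[[[-0.0345,0.0248,-0.0128,0,1],[-0.0345,0.0248,-0.0128,0,1],[-0.0345,0.0248,-0.0128,0,1],[-0.0345,0.0248,-0.0128,0,1],[-0.0345,0.0248,-0.0128,0,1],[-0.0345,0.0248,-0.0128,0,1],[-0.0345,0.0248,-0.0128,0,1],[-0.0345,0.0248,-0.0128,0,1],[-0.0345,0.0248,-0.0128,0,1],[-0.0345,0.0248,-0.0128,0,1],[-0.0345,0.0248,-0.0128,0,1],[-0.0345,0.0248,-0.0128,0.037,1],[0,0,0,0,1]]]';cat > wl.py <<'E'
from h import *
import sys
s,M=st(); p=shot("wrist"); C=cloud(p); cv2.imwrite(f"pics/{sys.argv[1]}.png",p["img"]); np.savez("w.npz",C=C,img=p["img"])
for t in ["cap","tab_left"]:
    print(t,[(round(d["score"],2),w(p,d["point"]).round(3).tolist()) for d in bot.search_frame(t,p)])
R0=bot.regions_of("cap",p)
for d in R0:
    q=C[d["region"]];q=q[~np.isnan(q[:,0])]
    print("cap",round(d["score"],2),len(q),np.median(q,0).round(4),np.percentile(q,3,0).round(3),np.percentile(q,97,0).round(3))
E
python3 wl.py w0
```

```text
clock: 13.3
tcp_pos: [0.4999, -0.0287, 0.3659]
orientation: [-0.031, 0.96, 0.127, 0.248]
force: [-0.2, 0.3, -0.0]
width: 0.999
finger_force: 0.0
t 13.3 q [-0.251 -0.148  1.745  0.266  1.107  0.991] tcp [ 0.4999 -0.0287  0.3659] xaz 15.1 yaz -75.0 tilt 29.0 tiltaz 14.7 w 0.999 F [-0.2  0.3 -0. ] ff 0.0
cap [(0.9, [0.591, -0.247, 0.057]), (0.85, [0.535, -0.039, 0.256]), (0.59, [0.819, -0.055, 0.055])]
tab_left [(0.55, [0.557, -0.276, 0.047]), (0.52, [0.792, -0.08, 0.038]), (0.47, [0.53, -0.018, 0.242])]
cap 0.89 2513 [ 0.5351 -0.0416  0.2508] [ 0.512 -0.069  0.215] [ 0.569 -0.015  0.263]
cap 0.58 2053 [ 0.8175 -0.0563  0.055 ] [ 0.782 -0.102  0.019] [ 0.87  -0.01   0.066]
```

View pics/w0.png

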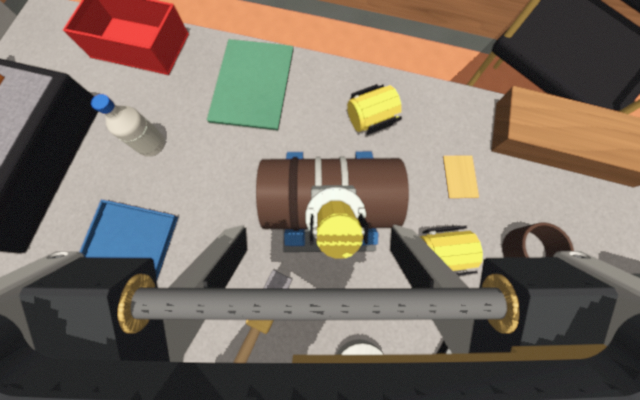

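The wrist view shows the cap at px (340,228) above the pale flange at (336,212). The pipe runs level in the image, so the tool's yaw matches the rig. Next I'll refine the cap pose from this cloud.

```bash
cat > fit.py <<'E'
from h import *
from scipy.optimize import least_squares
def fit(files,fixtilt=False):
    P=[];B=[]
    for f in files:
        d=np.load(f+".npz");C=d["C"];b=d["img"].astype(int)
        near=(np.linalg.norm(C-np.array([.544,-.039,.227]),axis=2)<.06)
        yel=near&(b[...,2]>b[...,0]+60)&(b[...,1]>b[...,0]+50)
        blk=near&(b.max(2)<50)
        fl=near&(b.min(2)>130)
        print(f,yel.sum(),blk.sum(),fl.sum());P.append(C[yel])
        a=np.radians(15.5);yd=np.array([-np.sin(a),np.cos(a),0])
        if blk.sum(): h=C[blk]@yd; print(" black along y",np.percentile(h,[2,10,50,90,98]).round(4))
        if fl.sum(): h=(C[fl]-[.544,-.039,.2266])@CZ; print(" flange h",np.percentile(h,[5,25,50,75,95]).round(4),"ctr",np.median(C[fl],0).round(3))
        pipe=(abs(C[...,0]-.61)<.12)&(abs(C[...,1]+.02)<.17)&(C[...,2]>.12)&(C[...,2]<.165)&(b.max(2)<120)&(b[...,2]>b[...,0])
        r=cv2.minAreaRect(C[pipe][:,:2].astype(np.float32));print(" pipe",pipe.sum(),r, C[pipe][:,2].max())
    Q=np.vstack(P)
    def res(x):
        c=x[:3];a=x[3];z=np.array([np.sin(x[4])*np.cos(a),np.sin(x[4])*np.sin(a),np.cos(x[4])])
        d=Q-c;h=d@z;r=np.linalg.norm(d-h[:,None]*z,axis=1);dr=r-.0225;dz=abs(h)-.031
        return np.where((dr<0)&(dz<0),np.maximum(dr,dz),np.hypot(np.maximum(dr,0),np.maximum(dz,0)))
    for f in (res,lambda x:res(np.r_[x[:3],np.radians(195.3),np.pi/6])):
        s=least_squares(f,[.544,-.039,.227,3.39,.52],loss="soft_l1",f_scale=.0015)
        print(s.x[:3].round(4),np.degrees(s.x[3:]).round(1),"rms",np.sqrt(np.mean(f(s.x)**2)).round(4))
fit("w");fit("st")
E
python3 fit.py
```

```text
w 2081 154 1057
 black along y [-0.2137 -0.2124 -0.2108 -0.1554 -0.1544]
 flange h [-0.0313 -0.0301 -0.0294 -0.0285 -0.0041] ctr [ 0.575 -0.026  0.213]
 pipe 5280 ((0.6162934899330139, -0.01943739503622055), (0.09996470808982849, 0.2168406844139099), 16.388111114501953) 0.16477592587249246
[ 0.5429 -0.0404  0.2275] [195.7  30.3] rms 0.0006
[ 0.5429 -0.0405  0.2274] [194.2  29.8] rms 0.0006
s 402 99 146
 black along y [-0.2142 -0.2133 -0.2112 -0.1742 -0.1543]
 flange h [-0.0374 -0.0338 -0.032  -0.0309 -0.0244] ctr [ 0.581 -0.037  0.211]
 pipe 2073 ((0.6177657842636108, -0.019236743450164795), (0.1132025197148323, 0.22220538556575775), 14.486201286315918) 0.16493827328109523
t 258 27 111
 black along y [-0.2127 -0.2119 -0.2095 -0.1534 -0.1515]
 flange h [-0.0362 -0.0329 -0.0304 -0.0287 -0.0257] ctr [ 0.577 -0.028  0.21 ]
 pipe 1560 ((0.6154215931892395, -0.019192799925804138), (0.10999639332294464, 0.2198488563299179), 15.690537452697754) 0.1640394386771813
[ 0.5439 -0.0394  0.2266] [194.1  29.4] rms 0.0021
[ 0.5439 -0.0393  0.2266] [194.2  29.8] rms 0.0021
```

```bash
python3 -c "
from h import *
c=np.array([.543,-.0402,.2275]);to(c+.06*CZ);to(c+.001*CZ)"
```

```text
t 13.5 q [-0.242 -0.142  1.741  0.265  1.106  0.994] tcp [ 0.5023 -0.0252  0.3656] xaz 15.4 yaz -74.7 tilt 28.9 tiltaz 15.1 w 1.003 F [-0.4 -0.6 -0.1] ff 0.0
shift [-0.037   0.0251  0.0781] len 0.09
t 13.5 q [-0.242 -0.142  1.741  0.265  1.106  0.994] tcp [ 0.5023 -0.0252  0.3656] xaz 15.4 yaz -74.7 tilt 28.9 tiltaz 15.1 w 1.003 F [-0.4 -0.6 -0.1] ff 0.0
shift [-0.0359  0.0249  0.1371] len 0.1439
```

```bash
python3 -m inch '[[[-0.012,0.0085,0.026,0,1],[-0.012,0.0083,0.026,0,1],[-0.012,0.0083,0.026,0,1],[0,0,0,0,1],[0,0,0,0,1]]]';python3 -c "
from h import *
c=np.array([.543,-.0402,.2275]);to(c+.001*CZ)"
```

```text
clock: 14.0
tcp_pos: [0.5149, -0.0478, 0.2803]
orientation: [-0.032, 0.96, 0.13, 0.247]
force: [-0.2, 0.7, 0.8]
width: 0.997
finger_force: 0.0
t 14.0 q [-0.289 -0.055  1.857  0.323  0.927  0.872] tcp [ 0.5149 -0.0478  0.2803] xaz 15.4 yaz -74.7 tilt 28.9 tiltaz 15.2 w 0.997 F [-0.2  0.7  0.8] ff 0.0
shift [ 0.     -0.      0.0593] len 0.0593
```

```bash
python3 -c "
from h import *
p=shot('wrist');np.savez('v.npz',C=cloud(p),img=p['img'])
import fit" | head -0; python3 - <<'E' | tail -3
import fit
fit.fit("v")
E
```

```text
pipe 7969 ((0.6164713501930237, -0.0193478986620903), (0.10268553346395493, 0.21672923862934113), 15.842951774597168) 0.16469942298026607
[ 0.5428 -0.0403  0.2274] [195.6  30.3] rms 0.0006
[ 0.5428 -0.0404  0.2274] [194.2  29.8] rms 0.0006Exception ignored on flushing sys.stdout:
BrokenPipeError: [Errno 32] Broken pipe
```

```bash
python3 -m inch '[[[0,0,0.02,0,1],[0,0,0.02,0,1],[0,0,0.019,0,1],[0,0,0,0,1],[0,0,0,0,-1],[0,0,0,0,-1],[0,0,0,0,-1],[0,0,0,0,-1],[0,0,0,0,-1],[0,0,0,0,-1]]]' 30;python3 -c "
from h import *
c=np.array([.543,-.0402,.2275]);to(c+.001*CZ)"
```

```text
clock: 15.05
tcp_pos: [0.5419, -0.0413, 0.2284]
orientation: [-0.032, 0.96, 0.129, 0.248]
force: [-2.9, -0.4, 5.2]
width: 0.527
finger_force: 5.7
t 15.05 q [-0.256  0.054  1.873  0.341  0.797  0.859] tcp [ 0.5419 -0.0413  0.2284] xaz 15.3 yaz -74.7 tilt 28.9 tiltaz 15.0 w 0.527 F [-2.9 -0.4  5.2] ff 5.7
shift [ 0.0007 -0.0008  0.0005] len 0.0011
```

```bash
python3 -m inch '[[[0,0,0,0,-1],[0,0,0,0,-1],[0,0,0,-0.08,-1]]]' 35;python3 -c "
from h import *
st()"
```

```text
clock: 15.35
tcp_pos: [0.542, -0.0414, 0.2289]
orientation: [-0.022, 0.954, 0.167, 0.249]
force: [-5.1, -2.2, 7.1]
width: 0.51
finger_force: 35.0
t 15.35 q [-0.256  0.054  1.872  0.342  0.797  0.779] tcp [ 0.542  -0.0414  0.2289] xaz 20.6 yaz -70.7 tilt 28.9 tiltaz 15.0 w 0.51 F [-5.1 -2.2  7.1] ff 35.0
```

```bash
python3 -m inch '[[[0,0,0,-0.12,-1],[0,0,0,-0.12,-1],[0,0,0,-0.12,-1],[0,0,0,-0.12,-1],[0,0,0,-0.12,-1],[0,0,0,-0.12,-1],[0,0,0,-0.12,-1],[0,0,0,-0.12,-1],[0,0,0,0,-1],[0,0,0,0,-1]]]' 35;python3 -c "
from h import *
st()"
```

```text
clock: 16.35
tcp_pos: [0.5423, -0.0414, 0.2291]
orientation: [0.096, 0.769, 0.589, 0.231]
force: [-4.3, -0.8, 8.4]
width: 0.507
finger_force: 35.0
t 16.35 q [-0.256  0.054  1.872  0.342  0.797 -0.181] tcp [ 0.5423 -0.0414  0.2291] xaz 78.1 yaz -18.5 tilt 29.0 tiltaz 14.9 w 0.507 F [-4.3 -0.8  8.4] ff 35.0
```

```bash
python3 -m inch '[[[0,0,-0.006,0,-1],[0,0,-0.008,0,-1],[0,0,-0.01,0,-1]]]' 35;python3 -c "
from h import *
st(); p=shot('wrist'); cv2.imwrite('pics/w1.png',p['img'])"
```

```text
clock: 16.65
tcp_pos: [0.5302, -0.0442, 0.2492]
orientation: [0.095, 0.769, 0.589, 0.23]
force: [-0.8, -0.4, -0.4]
width: 0.506
finger_force: 34.9
t 16.65 q [-0.27   0.007  1.87   0.333  0.85  -0.175] tcp [ 0.5302 -0.0442  0.2492] xaz 78.1 yaz -18.5 tilt 28.8 tiltaz 15.1 w 0.506 F [-0.8 -0.4 -0.4] ff 34.9
```

View pics/w1.png

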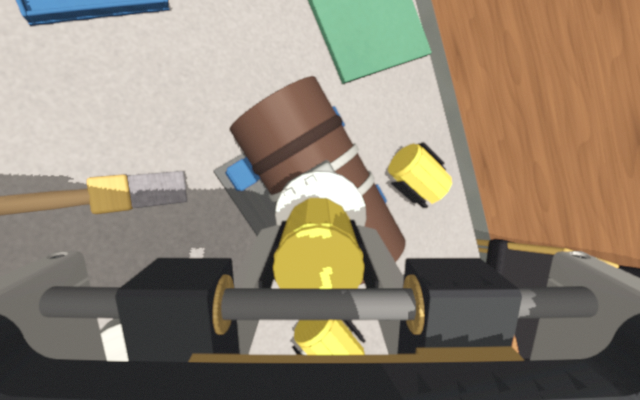

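The cap is held at px (320,245) and is rising off the white flange with no resistance, so I'll draw it fully off.

```bash
python3 -m inch '[[[0,0,-0.02,0,-1],[0,0,-0.02,0,-1],[0,0,-0.02,0,-1],[0,0,-0.01,0.147,-1],[0,0,-0.01,0.147,-1],[0,0,-0.01,0.147,-1],[0,0,-0.01,0.147,-1],[0,0,-0.01,0.147,-1],[0,0,-0.01,0.147,-1],[0,0,-0.01,0.147,-1]]]' 35;python3 -c "
from h import *
to([.31,.083,.21])"
```

```text
clock: 17.7
tcp_pos: [0.4695, -0.0607, 0.3632]
orientation: [-0.031, 0.96, 0.131, 0.247]
force: [-0.9, 0.4, -0.9]
width: 0.506
finger_force: 34.9
t 17.7 q [-0.358 -0.202  1.796  0.313  1.145  0.869] tcp [ 0.4695 -0.0607  0.3632] xaz 15.7 yaz -74.5 tilt 28.9 tiltaz 15.0 w 0.506 F [-0.9  0.4 -0.9] ff 34.9
shift [-0.1745 -0.1818  0.0779] len 0.2637
```

```bash
python3 -m inch '[[[-0.025,-0.026,0.011,0,-1],[-0.025,-0.026,0.011,0,-1],[-0.025,-0.026,0.011,0,-1],[-0.025,-0.026,0.011,0,-1],[-0.025,-0.026,0.011,0,-1],[-0.025,-0.026,0.011,0,-1],[-0.025,-0.026,0.011,0,-1],[-0.035,0,-0.019,0,-1],[-0.035,0,-0.019,0,-1],[-0.035,0,-0.019,0,-1]]]' 35;python3 -c "
from h import *
to([.31,.083,.21])"
```

```text
clock: 18.7
tcp_pos: [0.2492, 0.0624, 0.1959]
orientation: [-0.03, 0.963, 0.135, 0.23]
force: [0.5, 1.4, -0.6]
width: 0.504
finger_force: 34.9
t 18.7 q [-0.032 -0.789  2.488  0.159  0.997  1.204] tcp [0.2492 0.0624 0.1959] xaz 16.0 yaz -74.1 tilt 26.8 tiltaz 15.3 w 0.504 F [ 0.5  1.4 -0.6] ff 34.9
shift [ 0.0636 -0.0031  0.0163] len 0.0658
```

```bash
python3 -m inch '[[[-0.045,0,-0.02,0,-1],[-0.045,0,-0.02,0,-1],[-0.045,0,-0.02,0,-1],[-0.045,0,-0.02,0,-1],[-0.045,0,-0.02,0,-1],[-0.045,0,-0.02,0,-1]]]' 35;python3 -c "
from h import *
st()"
```

```text
clock: 19.3
tcp_pos: [0.2098, -0.0144, 0.1701]
orientation: [-0.04, 0.975, 0.141, 0.164]
force: [0.6, -0.2, 0.2]
width: 0.506
finger_force: 34.9
t 19.3 q [-0.601 -0.79   2.518  0.298  1.234  0.608] tcp [ 0.2098 -0.0144  0.1701] xaz 16.1 yaz -73.2 tilt 19.5 tiltaz 21.8 w 0.506 F [ 0.6 -0.2  0.2] ff 34.9
```

```bash
python3 -m inch '[[[0,-0.04,0,0,-1],[0,-0.04,0,0,-1],[-0.03,-0.03,-0.01,0,-1],[-0.04,-0.02,-0.012,0,-1],[-0.04,-0.02,-0.012,0,-1]]]' 35;python3 -c "
from h import *
st()"
```

```text
clock: 19.8
tcp_pos: [0.1866, 0.0857, 0.1644]
orientation: [-0.037, 0.981, 0.141, 0.126]
force: [0.5, 0.5, -1.3]
width: 0.506
finger_force: 34.9
t 19.8 q [ 0.167 -0.79   2.518  0.072  1.159  1.432] tcp [0.1866 0.0857 0.1644] xaz 16.1 yaz -73.4 tilt 15.1 tiltaz 24.3 w 0.506 F [ 0.5  0.5 -1.3] ff 34.9
```

```bash
python3 -m inch '[[[-0.045,-0.005,-0.01,0,-1],[-0.045,-0.008,-0.01,0,-1],[-0.045,-0.008,-0.01,0,-1],[-0.045,-0.008,-0.01,0,-1]]]' 35;python3 -c "
from h import *
st()"
```

```text
clock: 20.2
tcp_pos: [0.1198, 0.1352, 0.1606]
orientation: [-0.019, 0.985, 0.141, 0.097]
force: [1.2, -0.1, -1.0]
width: 0.504
finger_force: 34.9
t 20.2 q [ 0.755 -0.79   2.518 -0.085  1.233  2.062] tcp [0.1198 0.1352 0.1606] xaz 16.2 yaz -73.7 tilt 11.4 tiltaz 19.3 w 0.504 F [ 1.2 -0.1 -1. ] ff 34.9
```

```bash
python3 -m inch '[[[0,0.04,0,0,-1],[-0.02,0.04,0,0,-1],[-0.045,0.01,-0.006,0,-1],[-0.048,0,-0.006,0,-1],[-0.048,0,-0.006,0,-1]]]' 35;python3 -c "
from h import *
st()"
```

```text
clock: 20.7
tcp_pos: [0.0949, 0.1268, 0.1579]
orientation: [0.006, 0.988, 0.137, 0.067]
force: [-0.7, 0.0, -0.2]
width: 0.504
finger_force: 34.9
t 20.7 q [ 0.85  -0.79   2.518 -0.099  1.321  2.165] tcp [0.0949 0.1268 0.1579] xaz 15.9 yaz -74.3 tilt 7.7 tiltaz 3.0 w 0.504 F [-0.7  0.  -0.2] ff 34.9
```

```bash
python3 -m inch '[[[0.012,0.044,0,0,-1],[0.012,0.044,0,0,-1],[0.012,0.044,0,0,-1],[-0.03,0,0,0,-1],[-0.048,-0.004,-0.004,0,-1],[-0.048,-0.004,-0.004,0,-1],[-0.048,-0.004,-0.004,0,-1]]]' 35;python3 -c "
from h import *
st()"
```

```text
clock: 21.4
tcp_pos: [0.0715, 0.1213, 0.1568]
orientation: [0.024, 0.989, 0.138, 0.042]
force: [1.5, 0.2, -1.2]
width: 0.508
finger_force: 34.9
t 21.4 q [ 0.949 -0.79   2.518 -0.096  1.391  2.258] tcp [0.0715 0.1213 0.1568] xaz 16.0 yaz -74.3 tilt 5.6 tiltaz -21.8 w 0.508 F [ 1.5  0.2 -1.2] ff 34.9
```

```bash
python3 -m inch '[[[0.01,0.045,0,0,-1],[0.01,0.045,0,0,-1],[0.01,0.045,0,0,-1],[0.01,0.045,0,0,-1],[0,0.02,0,0,-1],[-0.03,-0.01,0,0,-1],[-0.04,-0.02,-0.003,0,-1]]]' 35;python3 -c "
from h import *
st()"
```

```text
clock: 22.1
tcp_pos: [0.1179, 0.0756, 0.1564]
orientation: [0.035, 0.991, 0.13, 0.022]
force: [0.6, 1.2, -1.0]
width: 0.508
finger_force: 34.9
t 22.1 q [ 0.456 -0.79   2.518 -0.083  1.395  1.779] tcp [0.1179 0.0756 0.1564] xaz 15.0 yaz -75.1 tilt 4.8 tiltaz -50.6 w 0.508 F [ 0.6  1.2 -1. ] ff 34.9
```

```bash
python3 -c "
from h import *
to([.449,.324,.13])"
```

```text
t 22.1 q [ 0.456 -0.79   2.518 -0.083  1.395  1.779] tcp [0.1179 0.0756 0.1564] xaz 15.0 yaz -75.1 tilt 4.8 tiltaz -50.6 w 0.508 F [ 0.6  1.2 -1. ] ff 34.9
shift [ 0.3831 -0.1567  0.0279] len 0.4148
```

```bash
python3 -m inch '[[[0.038,-0.0157,0.003,0,-1],[0.038,-0.0157,0.003,0,-1],[0.038,-0.0157,0.003,0,-1],[0.038,-0.0157,0.003,0,-1],[0.038,-0.0157,0.003,0,-1],[0.038,-0.0157,0.003,0,-1],[0.038,-0.0157,0.003,0,-1],[0.038,-0.0157,0.003,0,-1],[0.038,-0.0157,0.003,0,-1],[0.038,-0.0157,0.003,0,-1],[0,0,0,0,-1],[0,0,0,0,-1]]]' 35;python3 -c "
from h import *
to([.449,.324,.04]); p=shot('top');q=shot('wrist');cv2.imwrite('pics/b.png',np.hstack([p['img'][150:350,100:420],q['img'][150:350,160:480]]))
C=cloud(p)
for d in bot.regions_of('cap',p):
    a=C[d['region']];print(d['score'],np.nanmedian(a,0),np.nanpercentile(a,[3,97],axis=0))"
```

```text
clock: 23.3
tcp_pos: [0.4345, 0.3253, 0.1271]
orientation: [0.036, 0.99, 0.138, 0.021]
force: [0.5, 0.0, -1.7]
width: 0.508
finger_force: 34.9
t 23.3 q [ 0.614  0.382  1.648 -0.092  1.108  1.948] tcp [0.4345 0.3253 0.1271] xaz 16.0 yaz -74.1 tilt 4.7 tiltaz -51.2 w 0.508 F [ 0.5  0.  -1.7] ff 34.9
shift [ 0.0108 -0.0014  0.0876] len 0.0883
0.75 [ 0.82184142 -0.05482444  0.05359099] [[ 0.78385214 -0.10012903  0.00992651]
 [ 0.87694604 -0.00862114  0.06817596]]
0.64 [ 0.58086654 -0.23784684  0.05481671] [[ 5.43530534e-01 -2.83821361e-01  5.47199448e-04]
 [ 6.28593148e-01 -1.95644737e-01  6.81272735e-02]]
```

View pics/b.png

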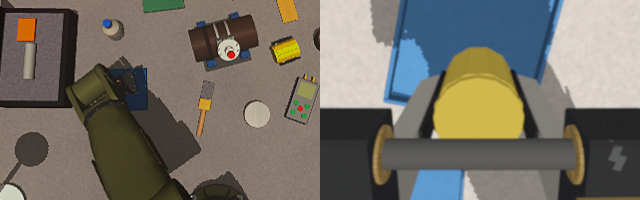

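The probe's red plunger is now bare at left panel px (230,55), and the gripper holds the cap over the blue tray in the right panel. Next I'll lower it.

```bash
python3 -m inch '[[[0.003,0,0.02,0,-1],[0.003,0,0.02,0,-1],[0.003,0,0.02,0,-1],[0.002,0,0.015,0,-1],[0,0,0.005,0,-1],[0,0,0.003,0,-1],[0,0,0,0,-1]]]' 35;python3 -c "
from h import *
to([.449,.324,.037])"
```

```text
clock: 24.15
tcp_pos: [0.4489, 0.3232, 0.0455]
orientation: [0.035, 0.989, 0.139, 0.021]
force: [-0.2, 0.0, -0.9]
width: 0.502
finger_force: 34.9
t 24.15 q [ 0.596  0.516  1.67  -0.101  0.95   1.946] tcp [0.4489 0.3232 0.0455] xaz 16.0 yaz -74.1 tilt 4.7 tiltaz -51.0 w 0.502 F [-0.2  0.  -0.9] ff 34.9
shift [ 0.0001 -0.0014  0.0084] len 0.0086
```

```bash
python3 -m inch '[[[0,0,0.003,0,-1],[0,0,0.002,0,-1],[0,0,0.001,0,-1],[0,0,0,0,-1]]]' 35;python3 -c "
from h import *
to([.449,.324,.037])"
```

```text
clock: 24.55
tcp_pos: [0.4496, 0.3231, 0.0403]
orientation: [0.035, 0.989, 0.139, 0.022]
force: [-2.4, -0.6, 11.2]
width: 0.508
finger_force: 35.0
t 24.55 q [ 0.595  0.525  1.672 -0.102  0.939  1.947] tcp [0.4496 0.3231 0.0403] xaz 16.0 yaz -74.1 tilt 4.7 tiltaz -50.2 w 0.508 F [-2.4 -0.6 11.2] ff 35.0
shift [-0.0004 -0.0013  0.0032] len 0.0034
```

```bash
python3 -m inch '[[[0,0,0,0,-1],[0,0,0,0,0.2],[0,0,0,0,0.4],[0,0,0,0,0.6],[0,0,0,0,0.6],[0,0,-0.01,0,0.6],[0,0,-0.02,0,0.6],[0,0,-0.04,0,0.6],[0,0,-0.04,0,0.6],[0,0,-0.03,0,0.6],[0,0,-0.03,0,-1],[0,0,-0.03,0,-1],[0,0,-0.02,0,-1]]]' 10;python3 -c "
from h import *
st(); p=shot('wrist');cv2.imwrite('pics/c.png',p['img'])
C=cloud(p)
for d in bot.regions_of('cap',p):
    a=C[d['region']];print(d['score'],np.nanmedian(a,0),np.nanpercentile(a,[3,97],axis=0))"
```

```text
clock: 25.85
tcp_pos: [0.4377, 0.3372, 0.2613]
orientation: [0.035, 0.989, 0.139, 0.022]
force: [0.3, 0.3, -0.7]
width: 0.584
finger_force: 0.0
t 25.85 q [ 0.628  0.278  1.461 -0.084  1.397  1.934] tcp [0.4377 0.3372 0.2613] xaz 16.0 yaz -74.1 tilt 4.7 tiltaz -49.6 w 0.584 F [ 0.3  0.3 -0.7] ff 0.0
0.92 [0.45294926 0.32237179 0.067224  ] [[0.43057103 0.29359408 0.00550881]
 [0.47293882 0.34735121 0.06898642]]
0.45 [ 0.56154243 -0.20383469  0.00953929] [[ 0.55112171 -0.20883135  0.00120585]
 [ 0.57015429 -0.10453617  0.07998239]]
```

View pics/c.png

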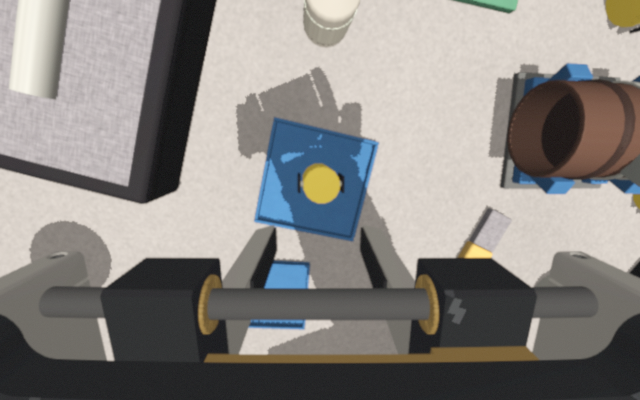

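The cap stands upright in the tray, centre px (321,184) at about (0.45, 0.32) with its top at z 0.067. Next I'll press the plunger.

```bash
cat > pl.py <<'E'
from h import *
s=bot.read_state();M=quat(s["orientation"]).as_matrix()
top=np.array([.5329,-.0430,.2457])
e=M@np.array([.008,0,.017])
for d in (.05,.0,-.015):
    print(d,end=" ");to(top+d*CZ-e)
print("press dir in tool",(-M.T@CZ).round(4))
E
python3 pl.py
```

```text
0.05 t 25.95 q [ 0.628  0.277  1.461 -0.084  1.395  1.934] tcp [0.4382 0.3375 0.2616] xaz 16.1 yaz -74.1 tilt 4.7 tiltaz -47.9 w 0.495 F [ 0.2 -0.3  0.2] ff 0.0
shift [-0.0461  0.3926 -0.0166] len 0.3957
0.0 t 25.95 q [ 0.628  0.277  1.461 -0.084  1.395  1.934] tcp [0.4382 0.3375 0.2616] xaz 16.1 yaz -74.1 tilt 4.7 tiltaz -47.9 w 0.495 F [ 0.2 -0.3  0.2] ff 0.0
shift [-0.0227  0.3896  0.0275] len 0.3912
-0.015 t 25.95 q [ 0.628  0.277  1.461 -0.084  1.395  1.934] tcp [0.4382 0.3375 0.2616] xaz 16.1 yaz -74.1 tilt 4.7 tiltaz -47.9 w 0.495 F [ 0.2 -0.3  0.2] ff 0.0
shift [-0.0157  0.3887  0.0407] len 0.3911
press dir in tool [ 0.4681 -0.0609  0.8815]
```

```bash
python3 -m inch '[[[-0.004,0.03,-0.0166,0,-1],[-0.005,0.04,0,0,-1],[-0.005,0.04,0,0,-1],[-0.005,0.04,0,0,-1],[-0.005,0.04,0,0,-1],[-0.005,0.04,0,0,-1],[-0.005,0.04,0,0,-1],[-0.005,0.04,0,0,-1],[-0.005,0.04,0,0,-1],[-0.002,0.04,0,0,-1],[0,0,0,0,-1],[0,0,0,0,-1]]]';python3 pl.py;python3 - <<'E'
from h import *
p=shot('wrist');C=cloud(p);b=p['img'].astype(int)
near=np.linalg.norm(C-np.array([.533,-.043,.246]),axis=2)<.04
red=near&(b[...,2]>110)&(b[...,1]<70)&(b[...,0]<70)
q=C[red];print("wrist red",len(q))
T=shot('top');C2=cloud(T);b2=T['img'].astype(int)
for n,CC,bb in(("w",C,b),("t",C2,b2)):
    near=np.linalg.norm(CC-np.array([.533,-.043,.246]),axis=2)<.04
    q=CC[near&(bb[...,2]>100)&(bb[...,2]>2*bb[...,1])]
    if len(q): h=(q-[.543,-.0404,.2275])@CZ; t=q[h>np.percentile(h,90)-.003]; print(n,len(q),np.percentile(h,[50,90]),t.mean(0),(t.min(0)+t.max(0))/2)
cv2.imwrite('pics/d.png',p['img'])
E
```

```text
clock: 27.15
tcp_pos: [0.4989, -0.0491, 0.3021]
orientation: [0.035, 0.99, 0.138, 0.02]
force: [0.2, 0.4, -0.4]
width: 0.007
finger_force: 0.0
0.05 t 27.15 q [-0.143  0.107  1.57  -0.057  1.406  1.159] tcp [ 0.4989 -0.0491  0.3021] xaz 15.9 yaz -74.2 tilt 4.7 tiltaz -52.1 w 0.007 F [ 0.2  0.4 -0.4] ff 0.0
shift [ 0.0009  0.0022 -0.0034] len 0.0042
0.0 t 27.15 q [-0.143  0.107  1.57  -0.057  1.406  1.159] tcp [ 0.4989 -0.0491  0.3021] xaz 15.9 yaz -74.2 tilt 4.7 tiltaz -52.1 w 0.007 F [ 0.2  0.4 -0.4] ff 0.0
shift [ 0.0246 -0.0009  0.0405] len 0.0474
-0.015 t 27.15 q [-0.143  0.107  1.57  -0.057  1.406  1.159] tcp [ 0.4989 -0.0491  0.3021] xaz 15.9 yaz -74.2 tilt 4.7 tiltaz -52.1 w 0.007 F [ 0.2  0.4 -0.4] ff 0.0
shift [ 0.0317 -0.0018  0.0537] len 0.0624
press dir in tool [ 0.4734 -0.0625  0.8786]
wrist red 687
w 703 [0.02061329 0.02142615] [ 0.53512258 -0.04212015  0.24678   ] [ 0.53492176 -0.04204604  0.24620424]
```

View pics/d.png

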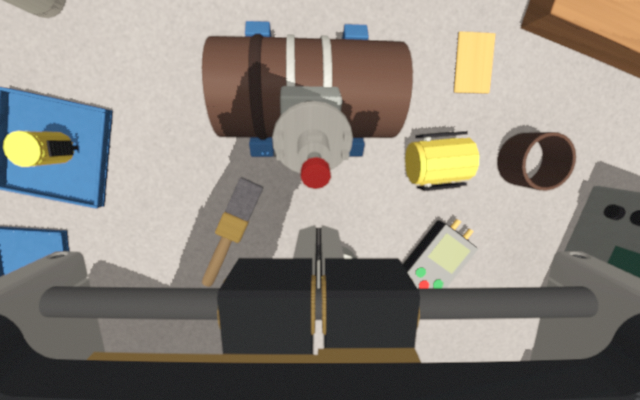

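The red plunger is at px (315,173), out, and its top is within 1–2 mm of the prediction. The fingertips are shut just on the robot side of it.

```bash
python3 -m inch '[[[0.0075,0,0.0125,0,-1],[0.0075,0,0.0125,0,-1],[0.0075,-0.001,0.0125,0,-1],[0.003,-0.001,0.0055,0,-1],[0.0024,0,0.0044,0,-1],[0,0,0,0,-1]]]';python3 pl.py | sed -n '3,6p'
```

```text
clock: 27.85
tcp_pos: [0.5278, -0.0419, 0.2561]
orientation: [0.035, 0.989, 0.139, 0.02]
force: [-6.5, 0.2, 4.8]
width: 0.007
finger_force: 3.6
0.0 t 27.85 q [-0.121  0.199  1.57  -0.06   1.316  1.185] tcp [ 0.5278 -0.0419  0.2561] xaz 16.0 yaz -74.1 tilt 4.7 tiltaz -52.1 w 0.007 F [-6.5  0.2  4.8] ff 3.6
shift [-0.0037  0.0016 -0.0063] len 0.0075
-0.015 t 27.85 q [-0.121  0.199  1.57  -0.06   1.316  1.185] tcp [ 0.5278 -0.0419  0.2561] xaz 16.0 yaz -74.1 tilt 4.7 tiltaz -52.1 w 0.007 F [-6.5  0.2  4.8] ff 3.6
shift [0.0034 0.0007 0.0069] len 0.0077
```

```bash
python3 -m inch '[[[0.0018,0,0.0044,0,-1],[0.0015,0,0.004,0,-1],[0,0,0,0,-1]]]';python3 pl.py | sed -n '5,6p'
```

```text
clock: 28.15
tcp_pos: [0.5316, -0.0413, 0.2489]
orientation: [0.035, 0.989, 0.139, 0.021]
force: [-6.1, 3.1, 10.2]
width: 0.005
finger_force: 5.2
-0.015 t 28.15 q [-0.119  0.211  1.572 -0.059  1.299  1.187] tcp [ 0.5316 -0.0413  0.2489] xaz 16.0 yaz -74.1 tilt 4.7 tiltaz -50.6 w 0.005 F [-6.1  3.1 10.2] ff 5.2
shift [-0.0003  0.0009 -0.0005] len 0.001
```

```bash
python3 -m inch '[[[0.0005,0,0.0013,0,-1],[0.0003,0,0.0009,0,-1],[0,0,0,0,-1]]]'
```

```text
clock: 28.45
tcp_pos: [0.5322, -0.0411, 0.2479]
orientation: [0.035, 0.989, 0.139, 0.022]
force: [-12.0, 4.9, 16.7]
width: 0.008
finger_force: 9.8
```

```bash
python3 -m inch '[[[0,0,0.0005,0,-1],[0,0,0,0,-1],[0,0,0,0,-1],[0,0,0,0,-1],[0,0,0,0,-1],[0,0,0,0,-1],[0,0,0,0,-1]]]' && python3 -m inch '[[[-0.0024,0.0003,-0.0044,0,-1],[-0.0047,0.0006,-0.0088,0,-1],[-0.0094,0.001,-0.0176,0,-1],[-0.014,0.002,-0.026,0,-1],[-0.014,0.002,-0.026,0,-1],[-0.03,0,-0.03,0,-1],[0,0,0,0,-1],[0,0,0,0,-1]]]'
python3 - <<'E'
from h import *
st();p=shot('wrist');C=cloud(p);b=p['img'].astype(int)
near=np.linalg.norm(C-np.array([.533,-.043,.246]),axis=2)<.04
q=C[near&(b[...,2]>100)&(b[...,2]>2*b[...,1])]
h=(q-[.543,-.0404,.2275])@CZ;print(len(q),np.percentile(h,[50,90]))
T=shot('top');C=cloud(T)
for d in bot.regions_of('cap',T):
    a=C[d['region']];print(round(d['score'],2),np.nanmedian(a,0).round(3),np.nanpercentile(a,[3,97],axis=0).round(3))
for t in ["meter","test_block","brush","couplant","offcut","gauge"]: print(t,[w(T,d["point"]).round(3).tolist() for d in bot.search_frame(t,T)[:2]])
E
```

```text
clock: 29.15
tcp_pos: [0.5323, -0.0412, 0.2479]
orientation: [0.035, 0.989, 0.139, 0.022]
force: [-12.8, 5.6, 20.1]
width: 0.005
finger_force: 11.5
clock: 29.95
tcp_pos: [0.4567, -0.0607, 0.3566]
orientation: [0.036, 0.989, 0.139, 0.022]
force: [-0.2, 1.0, -0.6]
width: 0.003
finger_force: 0.0
t 29.95 q [-0.182 -0.009  1.569 -0.054  1.517  1.112] tcp [ 0.4567 -0.0607  0.3566] xaz 16.0 yaz -74.1 tilt 4.8 tiltaz -50.4 w 0.003 F [-0.2  1.  -0.6] ff 0.0
507 [0.02072903 0.02167999]
0.82 [ 0.58  -0.238  0.056] [[ 0.544 -0.285  0.003]
 [ 0.623 -0.196  0.069]]
0.8 [ 0.822 -0.055  0.054] [[ 0.783 -0.099  0.012]
 [ 0.87  -0.009  0.068]]
0.76 [0.447 0.317 0.063] [[0.428 0.292 0.017]
 [0.469 0.348 0.072]]
meter [[0.412, -0.298, 0.034]]
test_block [[0.356, -0.155, 0.039]]
brush [[0.4, 0.052, 0.017]]
couplant [[0.644, 0.361, 0.1], [0.58, -0.032, 0.211]]
offcut [[0.631, -0.395, 0.041]]
gauge [[0.747, -0.257, 0.007]]
```

```bash
python3 -c "
from station import bot
print(bot.hand_in())"
```

```text
the job is handed in; nothing more can be done
None
```

I finished the job and handed it in at about 30 s of the 59 s allowed; no verdict came back: the cap was squeezed, turned about 60°, drawn off and now stands upright in the larger blue tray, and the plunger was held at its stop for over half a second and came fully back out.

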